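Find the comb leaf that fits the screw plug in the plaster mould

TASK

The comb leaf lying on the plaster mould has been tried on the bedded screw and does not fit: put it flat in the empty shallow white tray. In its place take the leaf beside the mould whose teeth match the screw's thread, lay it flat on the mould's face and mesh it square against the middle part of the thread until the teeth are fully home, every tooth in a groove, and leave it there.

Things in the scene. Friction and masses are not known exactly. Their poses are not given: they have to be found in the camera images.
- thread (a point): Grey screw bedded in the flat top (185x240, 60 above the table) of a fixed plaster block. Point: on its axis, mid-thread, 6 above the face. y along the axis, z up; the free face lies on -x (robot side), to 140 from the axis. V grooves, 90 degree flanks, 20 apart, one at this point; 54 over crests, 36 at roots; thread 160 long, top 33 above the face. 5 high knobs at the near corners.
- comb_14 (a point): Plywood comb leaf: flat plate 44x104, 12 thick, about 70 g, upright grip board on top 10 thick (x), 44 long (y), to 56 above the underside. Point: middle of the grip, 36 above the underside. x towards the teeth, y along the toothed edge, z up; back edge at x -14. 7 V teeth 14 apart, tips at x 37. Starts on the mould's face, before the thread; does not fit.
- comb_20 (a point): Comb leaf, plate, grip, point and axes as comb_14, but 5 V teeth 20 apart, middle one at y 0, 10 deep, tips at x 40. Fully home, the point is 58 from the screw's axis. Starts flat on the table to the robot's right of the mould, in a row with two more such leaves: one with 3 teeth 30 apart, one with a plain edge.
- tray_floor (a point): Fixed shallow white open tray on the table, left of the mould: 130 (x) by 160 (y) outside, walls 4 thick, 25 high. Point: centre of its inner floor, 4 above the table; z up. Sizes everywhere in mm.
Things that resemble listed ones, but are neither listed nor needed, are in the scene too. What is shaped like the part that bears comb_20 but turquoise is not meant. Leave any yellow look-alike of the part that bears comb_14 alone.

How it is judged:
By the outcome, as a careful person would: the job done as asked, in the order asked, and still so for the second after the job is handed in, with the robot touching nothing.
It also fails if it takes over 61 s, if anything falls off the work surface, if the arm or the gripper's body presses on something with over 40 N, if the wrist force passes 120 N, or if a joint passes its speed limit or range.

ROBOT

A 6-joint arm with a two-finger parallel gripper is mounted at the origin on the work surface. World frame = base frame: x ahead of the robot, y to its left, z up, the work surface at z = 0. Lengths are in m, angles in degrees, forces in N, time in s.
With the tool pointing down it reaches from about 0.425 to 0.95 m from the base axis. Payload 3.5 kg.
Tool frame: the origin (TCP) lies between the finger pads; the fingertips stand 19 mm ahead of it and the grasp point (between the pads) is the TCP; z points along the fingers, y is the line along which they close (so a half turn about z gives the same grasp; the last joint's range is limited). The gripper opens to 85 mm and grips with 20 to 120 N. Pads are 22 mm wide; open, the fingers measure 114 mm over their backs; the gripper's body (76 mm by 85 mm) begins 54 mm behind the grasp point. The pads swing forward as they close: fully open they stand 13 mm farther back than shut.
Start: joints at [-79.297, 16.404, 90.338, -0, 73.258, -8.594], TCP at [0.223, -0.637, 0.25] pointing down, gripper open.
Joint ranges: [-158.93, 158.93], [-51.34, 127.21], [12.03, 142.37], [-87.48, 267.48], [13.55, 161.25], [-162.69, 162.69]. Speed limits (degrees/s): [159.86, 159.86, 180, 180, 180, 180].

INTERFACE

Orientations are given as [roll, pitch, yaw] about the fixed x, y, z axes, in that order (R = Rz(yaw) Ry(pitch) Rx(roll)).
In Python, from plant import get_obs, grab_frame, camera_model, sign_off gives the robot as it stands. The module is installed in compiled form; this text tells all that it offers.
- The arm moves only by the tool play_rows, never from a script. Its arguments are lists of equal length, an entry for each row: "jaw": the closure, from 0 (fully open) to 1 (shut); "linear": the shift along the tool's x, y, z in mm, a list of three; "roll": the turn about the tool's z in rad. A call has 1 to 20 rows; each row shifts and turns the commanded pose from where the row before left it, along the tool's axes as they then stand; what a row does not reach is not made up. A row lasts 1/8 s, in which the tool goes at most 62.5 mm and 10.7 degrees, less where a joint would pass 70% of its speed; a pose out of reach is approached as far as the arm can. A call is refused whole if a number of a shift passes 62.5 or a number of a turn 0.188, either way. A call with a gripper value outside its range is refused whole. The fingers move at their own pace and stop on an object; the grip force is fixed at half the most. Time passes only in rows, so rows that do not move let the fingers close. It gives the time, the measured TCP pose, the force, the opening and the grip force at its end, in the units of the state.
- get_obs(): the state, without advancing time (a new reading comes with each control period).
- grab_frame(name): name is "scene" or "top"; returns (picture, depth): 420x560x3 uint8, red, green, blue; 420x560 float32, m along the optical axis (not along the pixel's ray), 0 where there is no reading.
- camera_model(name): a dict with "fx", "fy", "cx", "cy" (pixels), "k1" (the pictures are not rectified: a ray, as slopes to the right and down, at radius r is drawn at 1 + k1 r^2 times it, then the intrinsics apply), "R" (3x3) and "t" (3): a world point X has camera coordinates R X + t. Camera axes: x right, y down, z forward; pixel columns grow to the right and rows downward; lengths in m; the calibration is good to about 2 mm. A picture is of the moment at which its call begins. camera_model takes no time and is no camera call.
- sign_off(): hands the job in; it is judged then, once.
The state is a dict: "t": time; "q": joint angles; "joint_velocities": joint speeds; "tau": joint torques, N m; "ee_pos": TCP position; "eef_rot": TCP orientation; "force": force on the tool from outside, world axes, zero at the start; "ft_torque": the same for the moment, N m; "opening": finger opening in m; "grip_force": force on a finger pad.
Only numpy, scipy, OpenCV 4.12 (cv2) and the standard library are available. Lean on these libraries where they do the work, as an engineer would, in place of code of your own. Each camera call takes 0.05 s, during which the arm holds its last target. There are 200 camera calls.

## Working session

There is one attempt and no reset: what is moved stays moved. The work goes in short steps, Python scripts to look and compute and a tool call to move; the robot and the scene stay as the last step left them, time stands still between calls to the robot, and variables do not carry over. Pictures are saved under pics/ and viewed, at most 10 in all, crops included, and the job is handed in when it is done.

Besides the shell and the picture viewer there is one more tool, called after "Request:" in YAML: its name, and indented under it one key for each argument. play_rows: Moves the arm, as the interface text tells. Its arguments: {"type":"object","properties":{"jaw":{"type":"array","items":{"type":"number"}},"linear":{"type":"array","items":{"type":"array","items":{"type":"number"}}},"roll":{"type":"array","items":{"type":"number"}}},"required":["jaw","linear","roll"]}

```bash
mkdir -p pics
cat > h.py <<'E'
import numpy as np, cv2
from plant import get_obs, grab_frame, camera_model, sign_off
def world(cm,u,v,d=None,z=None):
    u=np.atleast_1d(np.float64(u));v=np.atleast_1d(np.float64(v))
    K=np.array([[cm['fx'],0,cm['cx']],[0,cm['fy'],cm['cy']],[0,0,1]])
    p=cv2.undistortPoints(np.stack([u,v],-1)[:,None],K,np.array([cm['k1'],0,0,0.]))[:,0]
    r=np.c_[p,np.ones(len(p))]; R=np.array(cm['R']);t=np.array(cm['t'])
    if d is not None: return (r*np.atleast_1d(d)[:,None]-t)@R
    c=-R.T@t; w=r@R
    return c+w*((z-c[2])/w[:,2])[:,None]
def shot(n):
    im,d=grab_frame(n); return im,d,camera_model(n)
E
python3 - <<'E'
from h import *
for n in("scene","top"):
    im,d,cm=shot(n); cv2.imwrite(f"pics/{n}0.png",im[:,:,::-1]); np.savez(f"{n}0.npz",im=im,d=d)
    R=np.array(cm['R']);print(n,cm['fx'],cm['k1'],-R.T@np.array(cm['t']),R[2],(d>0).mean())
o=get_obs();print(o['t'],o['ee_pos'],o['eef_rot'],o['opening'])
E
```

```text
scene 408.87291416811877 -0.08564917297979209 [ 0.89069866 -0.70496203  0.97751668] [-0.32607079  0.55471805 -0.76548398] 0.9962159863945578
top 496.0013783341185 -0.042235345426075314 [ 0.31749822 -0.04890797  1.44695003] [ 0.13806513 -0.01855878 -0.99024926] 0.9960841836734694
0.1 [ 0.22296661 -0.63651963  0.24905628] [-1.79876202e+02 -1.65099170e-02  1.92959426e+01] 0.08559728833252965
```

View pics/top0.png

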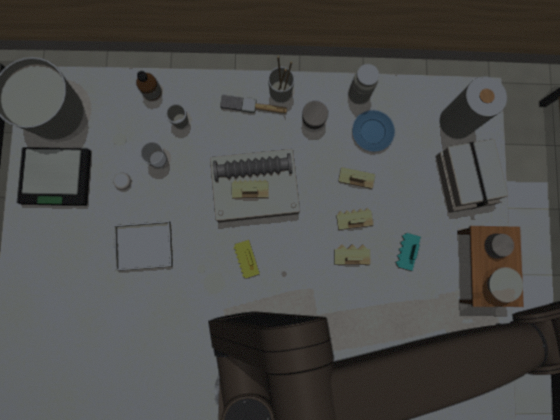

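View pics/scene0.png

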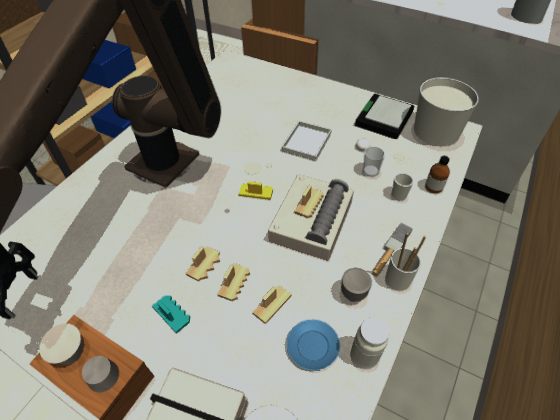

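Top view, with image up = +x and left = +y:
- The block is at (255,185), with its screw at (252,167). The leaf on its face is at (250,189).
- The tray is at (144,246).
- The candidate leaves are at (357,178), (355,219) and (352,256).
- The yellow look-alike at (247,259) and the turquoise one at (409,252) are not meant.

I'll enlarge the candidates.

Run:
```python
from h import *
a=np.load("top0.npz")['im'];b=np.load("scene0.npz")['im']
A=cv2.resize(a[145:285,200:390],None,fx=4,fy=4,interpolation=cv2.INTER_CUBIC)[:, :]
A=cv2.convertScaleAbs(A,alpha=1.5)
B=cv2.resize(b[230:330,175:300],None,fx=4,fy=4,interpolation=cv2.INTER_CUBIC)
cv2.imwrite("pics/c1.png",A[:,:,::-1]);cv2.imwrite("pics/c2.png",B[:,:,::-1])
# plywood mask in top
hsv=cv2.cvtColor(a,cv2.COLOR_RGB2HSV)
for p in[(240,185),(345,215),(345,255),(247,259),(345,174),(220,200)]:print(p,hsv[p[1],p[0]])
```

```text
(240, 185) [ 35  50 102]
(345, 215) [ 34  57 103]
(345, 255) [ 35  60 102]
(247, 259) [ 28 144  94]
(345, 174) [ 34  63 101]
(220, 200) [ 70   8 102]
```

View pics/c1.png

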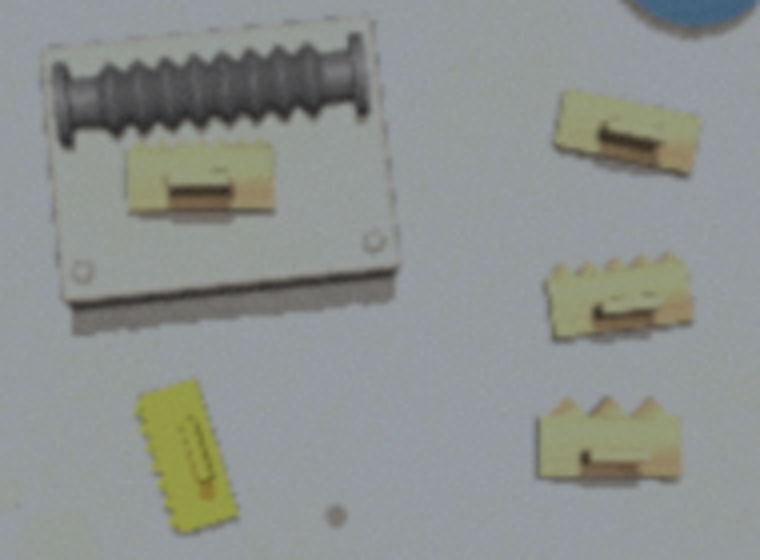

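View pics/c2.png

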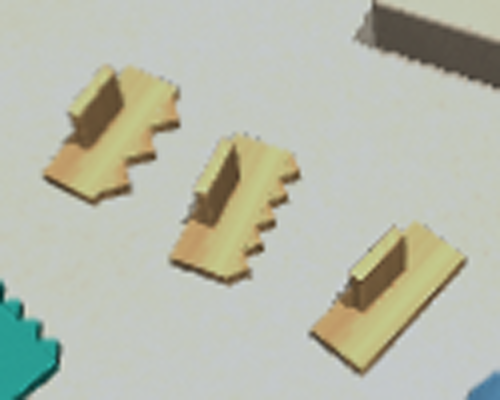

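The crop shows three leaves: plain edge at (357,178), five teeth at (355,219), and three teeth at (352,256). The middle one, with 5 teeth 20 apart, is comb_20. Next I'll measure.

```bash
cat > m.py <<'E'
from h import *
def ply(im): 
    h=cv2.cvtColor(cv2.medianBlur(im,3),cv2.COLOR_RGB2HSV); 
    return ((h[...,0]>8)&(h[...,0]<45)&(h[...,1]>32)).astype(np.uint8)
def cloud(im,d,cm):
    v,u=np.indices(d.shape); P=world(cm,u.ravel(),v.ravel(),d=d.ravel()).reshape(*d.shape,3); P[d<=0]=np.nan; return P
def rect(xy):
    (c,s,a)=cv2.minAreaRect((xy*1000).astype(np.float32)); 
    b=cv2.boxPoints((c,s,a)); e=b[1]-b[0] if np.linalg.norm(b[1]-b[0])>np.linalg.norm(b[2]-b[1]) else b[2]-b[1]
    ang=(np.degrees(np.arctan2(e[1],e[0]))-90+90)%180-90   # angle of long side from +y
    return np.round(c,1),np.round(sorted(s),1),round(ang,2)
def leaf(P,center,zb,rad=0.075):
    """grip top centre/yaw and plate of a leaf near center with underside zb, from cloud"""
    dd=np.hypot(P[...,0]-center[0],P[...,1]-center[1])<rad
    g=dd&(P[...,2]>zb+.045)&(P[...,2]<zb+.065)
    return g
E
python3 - <<'E'
from m import *
for n in("top","scene"):
    f=np.load(n+"0.npz");im,d=f['im'],f['d'];cm=camera_model(n);P=cloud(im,d,cm)
    print(n,'table z',np.nanmedian(P[...,2]))
    m=ply(im)
    k,l,st,ce=cv2.connectedComponentsWithStats(m)
    for i in range(1,k):
        if 150<st[i,4]<3000 :
            Q=P[l==i];c=np.nanmedian(Q,0)
            if not(.2<c[0]<1 and -.5<c[1]<.3):continue
            zb=.06 if c[2]>.05 else 0
            g=Q[(Q[:,2]>zb+.048)];p=Q[(Q[:,2]<zb+.020)&(Q[:,2]>zb+.004)]
            print(ce[i].round(),st[i,4],c.round(3),'pz',np.median(p[:,2]).round(4),'gz',np.median(g[:,2]).round(4) if len(g) else 0,len(g))
            if len(p)>20:print('   plate',rect(p[:,:2]))
            if len(g)>4: print('   grip',rect(g[:,:2]),g.mean(0).round(4))
f=np.load("top0.npz");im,d=f['im'],f['d'];cm=camera_model("top");P=cloud(im,d,cm)
roi=np.zeros(d.shape,bool);roi[140:230,200:310]=1
b=roi&(P[...,2]>.052)&(P[...,2]<.068);print('block',rect(P[b][:,:2]),np.median(P[b][:,2]))
s=roi&(P[...,2]>.075)&(im.max(2)<85)&(ply(im)==0)&(np.indices(d.shape)[0]<183);print('screw',rect(P[s][:,:2]),s.sum(),np.nanmax(P[s][:,2]))
t=np.zeros(d.shape,bool);t[215:275,108:180]=1
t&=(P[...,2]>.016)&(P[...,2]<.035);print('tray',rect(P[t][:,:2]),t.sum(),np.median(P[t][:,2]))
E
```

```text
top table z 0.0013588687483694695
[284.  73.] 151 [ 0.888 -0.069  0.112] pz 0.0711 gz 0.1581 81
   grip (array([873.8, -66.6]), array([36.6, 37.9]), np.float32(-11.18)) [ 0.8766 -0.0694  0.1573]
[271. 108.] 223 [ 0.821 -0.033  0.018] pz 0.0168 gz 0 0
   plate (array([823. , -31.9]), array([21.8, 96. ]), np.float32(-7.41))
[356. 178.] 523 [ 0.61  -0.288  0.014] pz 0.0128 gz 0.0563 62
   plate (array([ 615.4, -290.1]), array([ 44.7, 102.4]), np.float32(-10.95))
   grip (array([ 607.9, -289.9]), array([11.7, 44.1]), np.float32(-10.33)) [ 0.6072 -0.2894  0.0562]
[249. 189.] 655 [0.56  0.022 0.073] pz 0.0726 gz 0.1171 64
   plate (array([563.5,  21.5]), array([ 50.8, 104.6]), np.float32(0.98))
   grip (array([553.5,  19.1]), array([ 9.6, 41.3]), np.float32(2.95)) [0.5536 0.019  0.1166]
[354. 219.] 604 [ 0.49  -0.283  0.014] pz 0.013 gz 0.0556 58
   plate (array([ 493.3, -284.5]), array([ 52.7, 103.9]), np.float32(7.83))
   grip (array([ 481.5, -286.2]), array([10.1, 43.8]), np.float32(7.6)) [ 0.4814 -0.2862  0.0554]
[246. 259.] 649 [0.369 0.028 0.013] pz 0.0129 gz 0.0573 56
   plate (arra
[... 2168 characters left out ...]
 73.2]), np.float32(48.56))
[271. 303.] 756 [ 0.617 -0.295  0.013] pz 0.0127 gz 0.0562 77
   plate (array([ 613. , -289.3]), array([ 56.3, 106.3]), np.float32(-9.23))
   grip (array([ 610.3, -289.8]), array([11.3, 42.6]), np.float32(-9.32)) [ 0.6104 -0.2905  0.0557]
[365. 346.] 307 [ 0.874 -0.328  0.114] pz nan gz 0.124 186
   grip (array([ 878.4, -320.1]), array([28.5, 63.4]), np.float32(80.74)) [ 0.8738 -0.3258  0.1252]
block (array([580.9,   8.9]), array([186.7, 240.3]), np.float32(7.15)) 0.06092978388055807
screw (array([625. ,  14.6]), array([ 55.9, 220.1]), np.float32(7.58)) 1133 0.10318190210559984
tray (array([402.3, 325.9]), array([131.3, 160.7]), np.float32(5.64)) 367 0.024795728368543254
  return _methods._mean(a, axis=axis, dtype=dtype,
  ret = ret.dtype.type(ret / rcount)
```

Run:
```python
from m import *
from scipy.ndimage import gaussian_filter1d
for n in("top","scene"):
    f=np.load(n+"0.npz");im,d=f['im'],f['d'];cm=camera_model(n);P=cloud(im,d,cm)
    th=np.radians(7.2);c=np.array([.625,.0146]);ex=np.array([np.cos(th),np.sin(th)]);ey=np.array([-np.sin(th),np.cos(th)])
    X=(P[...,:2]-c)@ex;Y=(P[...,:2]-c)@ey
    s=(abs(X)<.04)&(abs(Y)<.12)&(P[...,2]>.075)&(P[...,2]<.108)&(ply(im)==0)
    x,y,z=X[s],Y[s],P[...,2][s]
    print(n,s.sum(),'y ext',np.percentile(y,[.5,99.5]).round(4),'x ext',np.percentile(x,[1,99]).round(4))
    # height profile vs y: radius from axis (x0, z=.066)
    x0=(np.percentile(x,1)+np.percentile(x,99))/2 if n=="top" else 0
    r=np.hypot(x-x0,z-.066)
    k=abs(y)<.075
    # phase of 20 mm component; and ridge slope
    for lab,val in(('r',r),('z',z)):
        ph=np.sum((val[k]-val[k].mean())*np.exp(-2j*np.pi*y[k]/.02));print('  ',lab,'crest at',round(-np.angle(ph)/2/np.pi*20,2),'mm mod 20; amp',abs(ph)*2/k.sum())
    # axis fit from crest line: z-top vs x per y bin
    b=[(yy,x[(abs(y-yy)<.01)&(z>.085)].mean()) for yy in np.arange(-.07,.071,.02)]
    print('   axis fit',np.polyfit(*np.array(b).T,1), np.array(b)[:,1].round(4))
```

```text
top 1143 y ext [-0.1097  0.1087] x ext [-0.0233  0.0257]
   r crest at 9.81 mm mod 20; amp 0.0037454130917594854
   z crest at 9.75 mm mod 20; amp 0.0029481199276753084
   axis fit [-0.00600572  0.00153452] [0.0021 0.0013 0.0019 0.0022 0.0007 0.0021 0.0011 0.0009]
scene 994 y ext [-0.1098  0.1099] x ext [-0.0208  0.0288]
   r crest at -7.52 mm mod 20; amp 0.0025867493328418137
   z crest at -6.95 mm mod 20; amp 0.0019512556937771135
   axis fit [0.00260036 0.00436903] [0.0041 0.0044 0.0038 0.0044 0.0045 0.0049 0.005  0.0039]
```

Request:
play_rows:
  jaw: [0.6,0.6,0.6,0.6,0.6,0.6,0.6,0.6]
  linear:
    - [0,0,0]
    - [0,0,0]
    - [0,0,0]
    - [0,0,0]
    - [0,0,0]
    - [0,0,0]
    - [0,0,0]
    - [0,0,0]
  roll: [-0.16,-0.16,-0.16,-0.16,-0.16,-0.16,-0.16,-0.16]

```text
t: 1.1
ee_pos: [0.223, -0.6367, 0.2495]
eef_rot: [-180.0, -0.1, 92.9]
force: [-0.4, 0.3, 0.4]
opening: 0.0343
grip_force: 0.0
```

Request:
play_rows:
  jaw: [0.6,0.6,0.6,0.6,0.6,0.6,0.6,0.6,0.6,0.6,0.6,0.6,0.6,0.6,0.6,0.6,0.6,0.6]
  linear:
    - [40,22.8,0]
    - [40,22.8,0]
    - [40,22.8,0]
    - [40,22.8,0]
    - [40,22.8,0]
    - [40,22.8,0]
    - [40,22.8,0]
    - [40,22.8,0]
    - [40,22.8,0]
    - [40,22.8,0]
    - [40,22.8,0]
    - [40,22.8,0]
    - [40,22.8,0]
    - [40,22.8,0]
    - [40,22.8,0]
    - [38,22.3,0]
    - [0,0,35]
    - [0,0,35]
  roll: [0,0,0,0,0,0,0,0,0,0,0,0,0,0,0,0,0,0]

```text
t: 3.35
ee_pos: [0.5578, 0.0179, 0.1794]
eef_rot: [180.0, 0.0, 92.7]
force: [0.6, 0.0, -0.3]
opening: 0.0337
grip_force: 0.0
```

Request:
play_rows:
  jaw: [0.6]
  linear:
    - [0,0,0]
  roll: [0]

```text
t: 3.48
ee_pos: [0.5551, 0.0176, 0.1765]
eef_rot: [-179.5, -0.1, 92.7]
force: [-0.3, -0.3, -0.3]
opening: 0.0342
grip_force: 0.0
```

Request:
play_rows:
  jaw: [0.6,0.6,0.6,0.6,0.6,0.6]
  linear:
    - [1,0,18]
    - [0,0,18]
    - [0,0,18]
    - [0,0,16]
    - [0,0,8]
    - [0,0,0]
  roll: [0,0,0,0,0,0]

```text
t: 4.22
ee_pos: [0.5572, 0.018, 0.1015]
eef_rot: [-179.9, -0.0, 92.6]
force: [-0.6, -0.1, -0.3]
opening: 0.0339
grip_force: 0.0
```

Request:
play_rows:
  jaw: [1,1,1,1,1,1]
  linear:
    - [0,0,0]
    - [0,0,0]
    - [0,0,0]
    - [0,0,0]
    - [0,0,0]
    - [0,0,0]
  roll: [0,0,0,0,0,0]

```text
t: 4.97
ee_pos: [0.5583, 0.0179, 0.1032]
eef_rot: [179.9, 0.0, 92.6]
force: [0.5, 0.3, 5.1]
opening: 0.0092
grip_force: 60.0
```

Request:
play_rows:
  jaw: [1,1,1,1,1,1,1,1,1,1,1,1,1,1,1,1]
  linear:
    - [0,0,-10]
    - [0,0,-20]
    - [0,0,-25]
    - [0,0,-25]
    - [20,-10,0]
    - [39,-19,0]
    - [39,-19,0]
    - [39,-19,0]
    - [39,-19,0]
    - [39,-19,0]
    - [39,-19,0]
    - [39,-19,0]
    - [21.5,-9.3,0]
    - [0,0,0]
    - [0,0,0]
    - [0,0,0]
  roll: [0,0,0,0,0,0,0,0,0,0,0,-0.02,-0.03,0,0,0]

```text
t: 6.98
ee_pos: [0.3906, 0.3243, 0.1818]
eef_rot: [-180.0, 0.0, 95.4]
force: [1.1, -0.4, 0.3]
opening: 0.0092
grip_force: 59.2
```

Run:
```python
from m import *
o=get_obs();print(o['t'],o['ee_pos'],o['eef_rot'],o['opening'],o['force'])
im,d,cm=shot("scene");cv2.imwrite("pics/s1.png",im[:,:,::-1])
```

```text
6.975 [0.39055085 0.32425865 0.18183577] [-1.79954546e+02  2.62709017e-02  9.54298833e+01] 0.009168874691163831 [ 1.08369546 -0.42551073  0.33276075]
```

View pics/s1.png

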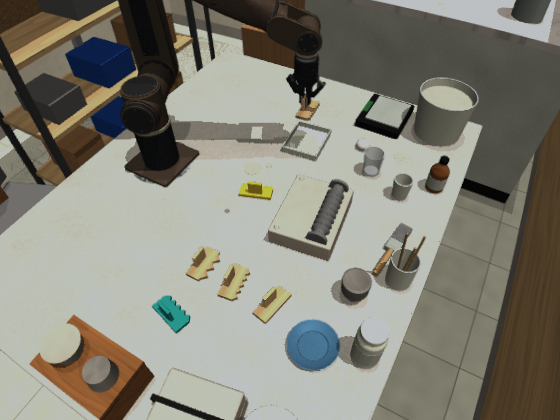

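The leaf is held at (307,108), and the empty tray is below it at (306,141). I'll lower it now.

Request:
play_rows:
  jaw: [1,1,1,1,1,1,1,1]
  linear:
    - [0,0,20]
    - [0,0,35]
    - [0,0,35]
    - [0,0,25]
    - [0,0,14]
    - [0,0,4]
    - [0,0,0]
    - [0,0,0]
  roll: [0,0,0,0,0,0,0,0]

```text
t: 8.02
ee_pos: [0.3914, 0.3254, 0.0505]
eef_rot: [179.9, -0.1, 95.5]
force: [-0.3, -0.1, -0.0]
opening: 0.0092
grip_force: 59.2
```

Request:
play_rows:
  jaw: [1,1,1,1,1]
  linear:
    - [0,0,2]
    - [0,0,1.5]
    - [0,0,1]
    - [0,0,0]
    - [0,0,0]
  roll: [0,0,0,0,0]

```text
t: 8.65
ee_pos: [0.3911, 0.3253, 0.0472]
eef_rot: [-180.0, 0.0, 95.5]
force: [-4.7, -2.9, 13.4]
opening: 0.0087
grip_force: 61.2
```

Request:
play_rows:
  jaw: [0.75,0.7,0.65,0.6,0.6,0.6,0.6,0.6]
  linear:
    - [0,0,0]
    - [0,0,0]
    - [0,0,0]
    - [0,0,-10]
    - [0,0,-25]
    - [0,0,-35]
    - [0,0,-35]
    - [0,0,-25]
  roll: [0,0,0,0,0,0,0,0]

```text
t: 9.65
ee_pos: [0.3912, 0.3253, 0.1774]
eef_rot: [179.9, -0.1, 95.5]
force: [0.8, -1.0, -0.9]
opening: 0.0338
grip_force: 0.0
```

Request:
play_rows:
  jaw: [0.6,0.6,0.6,0.6,0.6,0.6,0.6,0.6,0.6,0.6,0.6,0.6,0.6,0.6,0.6,0.6,0.6,0.6,0.6]
  linear:
    - [-34,15,0]
    - [-34,15,0]
    - [-34,15,0]
    - [-34,15,0]
    - [-34,15,0]
    - [-38,-3.5,0]
    - [-38,-3.5,0]
    - [-38,-3.5,0]
    - [-38,-3.5,0]
    - [-38,-3.5,0]
    - [-38,-3.5,0]
    - [-38,-3.5,0]
    - [-38,-3.5,0]
    - [-38,-3.5,0]
    - [-38,-3.5,0]
    - [-38,-3.5,0]
    - [-32,-3,0]
    - [0,0,0]
    - [0,0,0]
  roll: [0,0,0,0,0,0,0,0,0,0,0,0,0,0,0,0,-0.03,0,0]

```text
t: 12.02
ee_pos: [0.4832, -0.2883, 0.1749]
eef_rot: [-180.0, -0.0, 97.2]
force: [0.1, -0.3, 0.1]
opening: 0.0338
grip_force: 0.0
```

Run:
```python
from m import *
o=get_obs();print(o['t'],o['ee_pos'],o['eef_rot'],o['opening'],o['force'])
im,d,cm=shot("top");cv2.imwrite("pics/t2.png",cv2.resize(im[130:290,90:390],None,fx=2.6,fy=2.6)[:,:,::-1])
P=cloud(im,d,cm)
t=np.zeros(d.shape,bool);t[215:275,108:180]=1
g=t&(ply(im)>0);Q=P[g];p=Q[Q[:,2]<.03];print('plate',rect(p[:,:2]),np.median(p[:,2]));q=Q[Q[:,2]>.045];print('grip',rect(q[:,:2]),q.mean(0))
```

```text
12.025 [ 0.48322369 -0.28830327  0.17486064] [-1.79991210e+02 -4.34377544e-02  9.72019814e+01] 0.033819695576539195 [ 0.05577069 -0.25976011  0.09270088]
plate (array([400.7, 327.8]), array([ 49.9, 103.4]), np.float32(4.67)) 0.016854913503089906
grip (array([390.4, 328.3]), array([ 9. , 44.3]), np.float32(2.19)) [0.39020435 0.32711219 0.06015347]
```

View pics/t2.png

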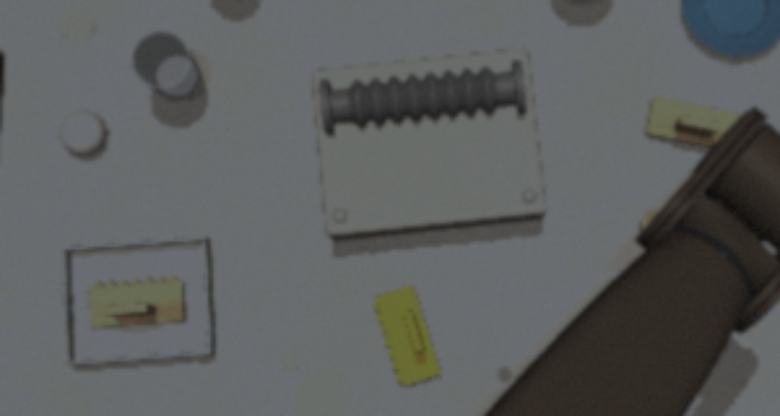

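comb_14 lies flat in the tray, at about (137,302) in the crop. Now I'll pick up comb_20.

Request:
play_rows:
  jaw: [0.6,0.6,0.6,0.6,0.6,0.6,0.6,0.6]
  linear:
    - [1.5,0,20]
    - [0,0,35]
    - [0,0,35]
    - [0,0,25]
    - [0,0,14]
    - [0,0,6]
    - [0,0,0]
    - [0,0,0]
  roll: [0,0,0,0,0,0,0,0]

```text
t: 13.08
ee_pos: [0.4839, -0.288, 0.041]
eef_rot: [179.9, 0.1, 97.2]
force: [-0.1, -0.1, 0.4]
opening: 0.0341
grip_force: 0.0
```

Request:
play_rows:
  jaw: [1,1,1,1,1,1]
  linear:
    - [0,0,0]
    - [0,0,0]
    - [0,0,0]
    - [0,0,0]
    - [0,0,0]
    - [0,0,0]
  roll: [0,0,0,0,0,0]

```text
t: 13.82
ee_pos: [0.4837, -0.288, 0.0407]
eef_rot: [179.9, 0.1, 97.2]
force: [-0.5, 1.5, 5.6]
opening: 0.0094
grip_force: 59.2
```

Request:
play_rows:
  jaw: [1,1,1,1,1,1,1,1,1,1,1,1,1,1,1,1,1,1]
  linear:
    - [0,0,-12]
    - [0,0,-30]
    - [0,0,-36]
    - [0,0,-36]
    - [0,0,-20]
    - [35,13.2,0]
    - [35,13.2,0]
    - [35,13.2,0]
    - [35,13.2,0]
    - [35,13.2,0]
    - [35,13.2,0]
    - [35,13.2,0]
    - [36,13.1,0]
    - [0,0,0]
    - [0,0,30]
    - [0,0,20]
    - [0,0,0]
    - [0,0,0]
  roll: [0,0,0,0,0,0,0,0,0,0,0,0,0,0,0,0,0,0]

```text
t: 16.08
ee_pos: [0.5528, 0.0039, 0.1244]
eef_rot: [180.0, 0.0, 97.2]
force: [1.0, -0.5, -0.5]
opening: 0.0091
grip_force: 58.5
```

Run:
```python
from m import *
o=get_obs();print(o['t'],o['ee_pos'],o['eef_rot'],o['opening'],o['force'])
im,d,cm=shot("scene");np.savez("s3.npz",im=im,d=d);P=cloud(im,d,cm)
cv2.imwrite("pics/s3.png",cv2.resize(im[140:270,240:400],None,fx=4.5,fy=4.5,interpolation=cv2.INTER_CUBIC)[:,:,::-1])
e=o['ee_pos'];q=ply(im)>0
q&=(np.hypot(P[...,0]-e[0],P[...,1]-e[1])<.08)&(P[...,2]>.08)&(P[...,2]<e[2]-.02)
p=P[q];th=np.radians(7.2);ex=np.array([np.cos(th),np.sin(th)]);ey=np.array([-np.sin(th),np.cos(th)])
print(rect(p[:,:2]),np.median(p[:,2]),len(p))
x=(p[:,:2]-e[:2])@ex;y=(p[:,:2]-e[:2])@ey;print(np.percentile(x,[1,99]),np.percentile(y,[.5,1,99,99.5]))
im,d,cm=shot("top");np.savez("t3.npz",im=im,d=d);P=cloud(im,d,cm)
q=ply(im)>0
q&=(np.hypot(P[...,0]-e[0],P[...,1]-e[1])<.08)&(P[...,2]>.08)&(P[...,2]<e[2]-.02)
p=P[q];print('top',len(p))
if len(p)>20:x=(p[:,:2]-e[:2])@ex;y=(p[:,:2]-e[:2])@ey;print(np.percentile(x,[1,99]),np.percentile(y,[.5,1,99,99.5]),np.median(p[:,2]))
```

```text
16.075 [0.55281066 0.00394508 0.12441169] [1.79967774e+02 1.67815633e-02 9.71821078e+01] 0.00909775367953982 [ 0.96366906 -0.45963759 -0.51591119]
(array([572.7,   8. ]), array([ 67.6, 104.5]), np.float32(7.61)) 0.09720342952326823 393
[-0.01255321  0.04136096] [-0.05001567 -0.04960273  0.04822959  0.05113733]
top 5
```

View pics/s3.png

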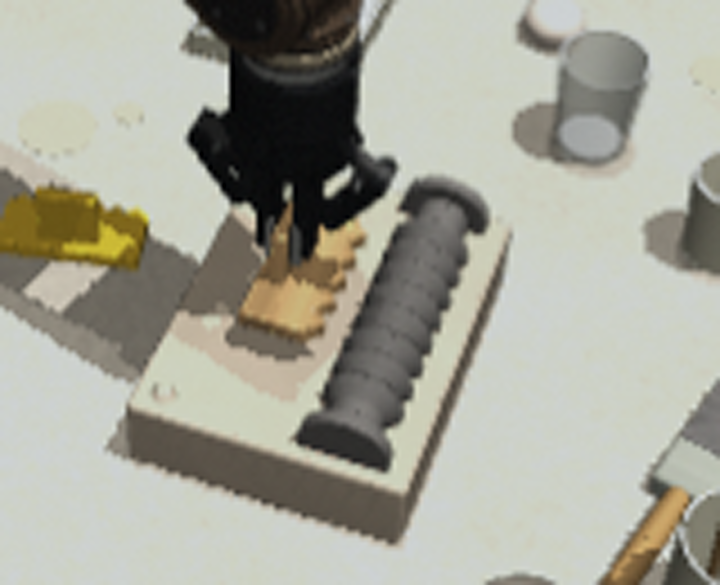

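The leaf is held level, centred at about (305,280) in the crop. Its teeth face the screw and sit within about 1 mm of the middle groove.

Request:
play_rows:
  jaw: [1,1,1,1,1,1]
  linear:
    - [1,0,10]
    - [0,0,8]
    - [0,0,3]
    - [0,0,1.5]
    - [0,0,0]
    - [0,0,0]
  roll: [0,0,0,0,0,0]

```text
t: 16.92
ee_pos: [0.5526, 0.0055, 0.1016]
eef_rot: [180.0, 0.0, 97.2]
force: [0.5, -0.1, -1.1]
opening: 0.0094
grip_force: 58.5
```

Request:
play_rows:
  jaw: [1,1,1,1,1]
  linear:
    - [0,0,0.7]
    - [0,0,0.5]
    - [0,0,0]
    - [0,0,0]
    - [0,0,0]
  roll: [0,0,0,0,0]

```text
t: 17.55
ee_pos: [0.5526, 0.0056, 0.1007]
eef_rot: [180.0, 0.0, 97.2]
force: [-2.9, 2.1, 5.1]
opening: 0.0089
grip_force: 59.2
```

Request:
play_rows:
  jaw: [1,1,1,1,1,1]
  linear:
    - [0,3,0]
    - [0,3,0]
    - [0,2,0]
    - [0,1,0]
    - [0,0,0]
    - [0,0,0]
  roll: [0,0,0,0,0,0]

```text
t: 18.3
ee_pos: [0.561, 0.0064, 0.1007]
eef_rot: [-179.9, 0.0, 97.2]
force: [-4.6, -0.2, 6.3]
opening: 0.0093
grip_force: 59.6
```

Request:
play_rows:
  jaw: [1,1,1,1]
  linear:
    - [0,1.5,0]
    - [0,1.5,0]
    - [0,0,0]
    - [0,0,0]
  roll: [0,0,0,0]

```text
t: 18.8
ee_pos: [0.564, 0.0068, 0.1007]
eef_rot: [-179.9, 0.0, 97.2]
force: [-3.5, 0.1, 6.9]
opening: 0.009
grip_force: 59.6
```

Request:
play_rows:
  jaw: [1,1,1,1]
  linear:
    - [0,1,0]
    - [0,1,0]
    - [0,0,0]
    - [0,0,0]
  roll: [0,0,0,0]

```text
t: 19.3
ee_pos: [0.5659, 0.007, 0.1007]
eef_rot: [-179.9, 0.0, 97.2]
force: [-4.3, -0.6, 7.3]
opening: 0.0093
grip_force: 59.6
```

Request:
play_rows:
  jaw: [1,1,1,1]
  linear:
    - [0,1,0]
    - [0,0.5,0]
    - [0,0,0]
    - [0,0,0]
  roll: [0,0,0,0]

```text
t: 19.8
ee_pos: [0.5673, 0.0072, 0.1008]
eef_rot: [-179.9, 0.0, 97.2]
force: [-4.5, -0.9, 7.2]
opening: 0.0093
grip_force: 59.7
```

Request:
play_rows:
  jaw: [1,1,1,1]
  linear:
    - [0,0.5,0]
    - [0,0.5,0]
    - [0,0,0]
    - [0,0,0]
  roll: [0,0,0,0]

```text
t: 20.3
ee_pos: [0.5683, 0.0073, 0.1008]
eef_rot: [-179.9, 0.0, 97.2]
force: [-4.9, -0.4, 6.0]
opening: 0.0093
grip_force: 59.7
```

Request:
play_rows:
  jaw: [1,1,1,1]
  linear:
    - [0,0.5,0]
    - [0,0.5,0]
    - [0,0,0]
    - [0,0,0]
  roll: [0,0,0,0]

```text
t: 20.8
ee_pos: [0.5689, 0.0074, 0.1008]
eef_rot: [-179.8, 0.0, 97.2]
force: [-7.6, -1.2, 8.3]
opening: 0.0096
grip_force: 59.8
```

Request:
play_rows:
  jaw: [1,1,1,1]
  linear:
    - [0,0.5,0]
    - [0,0.5,0]
    - [0,0,0]
    - [0,0,0]
  roll: [0,0,0,0]

```text
t: 21.3
ee_pos: [0.5691, 0.0074, 0.1009]
eef_rot: [-179.7, 0.0, 97.3]
force: [-9.0, -1.9, 11.3]
opening: 0.0091
grip_force: 60.2
```

Request:
play_rows:
  jaw: [1,1,1,1,1]
  linear:
    - [0,0.6,0]
    - [0,0.6,0]
    - [0,0.6,0]
    - [0,0,0]
    - [0,0,0]
  roll: [0,0,0,0,0]

```text
t: 21.92
ee_pos: [0.5693, 0.0075, 0.101]
eef_rot: [-179.4, -0.0, 97.3]
force: [-13.5, -1.8, 15.5]
opening: 0.0092
grip_force: 60.8
```

Run:
```python
from m import *
im,d,cm=shot("scene");P=cloud(im,d,cm)
cv2.imwrite("pics/s4.png",cv2.resize(im[160:260,260:370],None,fx=6,fy=6,interpolation=cv2.INTER_CUBIC)[:,:,::-1])
```

```text
(no output)
```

View pics/s4.png

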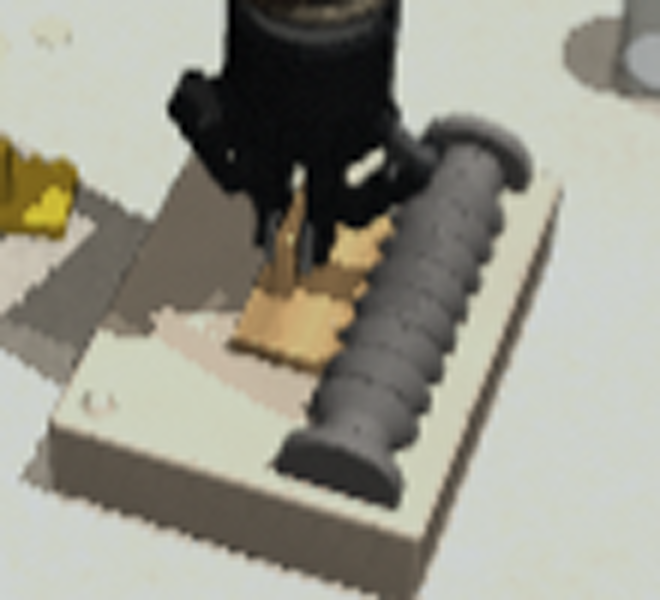

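Request:
play_rows:
  jaw: [1,1,1,1,1]
  linear:
    - [0,-0.8,0]
    - [0,-0.8,0]
    - [0,-0.6,0]
    - [0,0,0]
    - [0,0,0]
  roll: [0,0,0,0,0]

```text
t: 22.6
ee_pos: [0.569, 0.0074, 0.1008]
eef_rot: [-179.7, 0.0, 97.3]
force: [-7.6, -0.7, 9.7]
opening: 0.0091
grip_force: 60.2
```

Request:
play_rows:
  jaw: [0.85,0.8,0.75,0.72,0.72,0.72,0.72,0.72,0.72,0.72,0.72]
  linear:
    - [0,0,0]
    - [0,0,0]
    - [0,0,0]
    - [0,0,0]
    - [0,0,0]
    - [0,0,0]
    - [0,0,-10]
    - [0,0,-25]
    - [0,0,-30]
    - [0,0,-30]
    - [0,0,-10]
  roll: [0,0,0,0,0,0,0,0,0,0,0]

```text
t: 23.98
ee_pos: [0.5717, 0.0076, 0.2084]
eef_rot: [179.7, 0.1, 97.2]
force: [0.5, -0.6, 0.0]
opening: 0.0241
grip_force: 0.0
```

Request:
play_rows:
  jaw: [0.72,0.72,0.72,0.72,0.72,0.72,0.72,0.72,0.72,0.72]
  linear:
    - [-30,0,-10]
    - [-35,0,-10]
    - [-35,0,0]
    - [-35,0,0]
    - [-35,0,0]
    - [-35,0,0]
    - [-35,0,0]
    - [-35,0,0]
    - [0,0,0]
    - [0,0,0]
  roll: [0,0,0,0,0,0,0,0,0,0]

```text
t: 25.22
ee_pos: [0.6045, -0.2643, 0.2243]
eef_rot: [-179.9, -0.1, 97.2]
force: [1.2, -0.1, -0.7]
opening: 0.0237
grip_force: 0.0
```

Run:
```python
from m import *
o=get_obs();print(o['t'],o['ee_pos'])
th=np.radians(7.2);ex=np.array([np.cos(th),np.sin(th)]);ey=np.array([-np.sin(th),np.cos(th)])
for n in("top","scene"):
    im,d,cm=shot(n);P=cloud(im,d,cm);c=np.array([.626,.0146])
    X=(P[...,:2]-c)@ex;Y=(P[...,:2]-c)@ey;b=(X<-.01)&(X>-.1)&(abs(Y)<.07)&(P[...,2]>.065)&(ply(im)>0)
    g=b&(P[...,2]>.108);p=b&(P[...,2]<.08)
    print(n,g.sum(),p.sum(),'grip ctr',X[g].mean().round(4),Y[g].mean().round(4),rect(P[g][:,:2]),'plate',np.percentile(X[p],[1,99]).round(4),np.percentile(Y[p],[1,99]).round(4))
    A=np.c_[X[p],Y[p],np.ones(p.sum())];print('  plane',np.linalg.lstsq(A,P[...,2][p],rcond=None)[0].round(4))
    if n=="top":A=im[145:235,200:310]
    else:B=im[165:255,260:370]
cv2.imwrite("pics/f.png",np.hstack([cv2.resize(cv2.convertScaleAbs(q,alpha=a),None,fx=3.6,fy=3.6,interpolation=cv2.INTER_CUBIC) for q,a in((A,1.7),(B,1))])[:,:,::-1])
```

```text
25.225 [ 0.60453294 -0.26434098  0.22425752]
top 65 577 grip ctr -0.0586 0.0015 (array([568.5,   8.7]), array([11.3, 42.2]), np.float32(7.69)) plate [-0.0723 -0.0184] [-0.0494  0.0527]
  plane [0.0034 0.0106 0.0729]
scene 55 412 grip ctr -0.0558 0.0007 (array([569.6,   8.6]), array([10.2, 44. ]), np.float32(7.41)) plate [-0.0706 -0.0202] [-0.0496  0.0536]
  plane [0.01   0.0147 0.0744]Traceback (most recent call last):
  File "<stdin>", line 12, in <module>
    return _nx.concatenate(arrs, 1, dtype=dtype, casting=casting)
           ~~~~~~~~~~~~~~~^^^^^^^^^^^^^^^^^^^^^^^^^^^^^^^^^^^^^^^
ValueError: all the input arrays must have same number of dimensions, but the array at index 0 has 2 dimension(s) and the array at index 1 has 3 dimension(s)
```

Run:
```python
from m import *
I=[]
for n in("top","scene"):
    im,d,cm=shot(n)
    q=im[145:235,200:310] if n=="top" else im[165:255,260:370]
    if n=="top": q=cv2.LUT(np.ascontiguousarray(q),np.clip(np.arange(256)*1.7,0,255).astype(np.uint8))
    I.append(cv2.resize(q,(396,324),interpolation=cv2.INTER_CUBIC))
cv2.imwrite("pics/f.png",np.hstack(I)[:,:,::-1])
```

```text
(no output)
```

View pics/f.png

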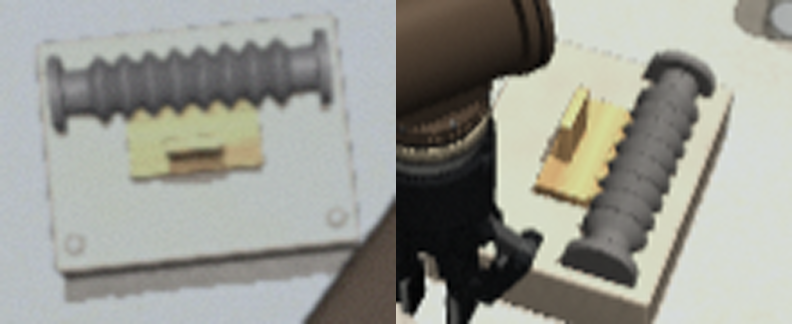

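The leaf looks meshed and square, at about (195,130) in the left crop. For certainty I'll give it one gentle nudge at the grip's back with closed fingers, which leaves it free to self-centre.

Request:
play_rows:
  jaw: [1,1,1,1,1,1,1,1,1,1,1,1,1,1,1,1]
  linear:
    - [34,-10,0]
    - [34,-10,0]
    - [34,-10,0]
    - [34,-3.3,0]
    - [34,0,0]
    - [34,0,0]
    - [34,0,0]
    - [36,0,0]
    - [0,0,0]
    - [0,0,25]
    - [0,0,35]
    - [0,0,30]
    - [0,0,22]
    - [0,0,12]
    - [0,0,0]
    - [0,0,0]
  roll: [0,0,0,0,0,0,0,0,0,0,0,0,0,0,0,0]

```text
t: 27.42
ee_pos: [0.5383, 0.0024, 0.1023]
eef_rot: [179.9, 0.0, 97.2]
force: [0.6, -0.1, 0.1]
opening: -0.0001
grip_force: 0.0
```

Request:
play_rows:
  jaw: [1,1,1,1,1,1]
  linear:
    - [0,3,0]
    - [0,3,0]
    - [0,2,0]
    - [0,1,0]
    - [0,0,0]
    - [0,0,0]
  roll: [0,0,0,0,0,0]

```text
t: 28.18
ee_pos: [0.5463, 0.0038, 0.1011]
eef_rot: [-180.0, -0.0, 97.2]
force: [0.5, -0.2, -0.2]
opening: -0.0003
grip_force: 0.0
```

Now 80.8 from the axis; contact is expected at around 77.

Request:
play_rows:
  jaw: [1,1,1,1,1]
  linear:
    - [0,1,0]
    - [0,1,0]
    - [0,1,0]
    - [0,0,0]
    - [0,0,0]
  roll: [0,0,0,0,0]

```text
t: 28.8
ee_pos: [0.5494, 0.0042, 0.1011]
eef_rot: [-180.0, -0.0, 97.2]
force: [0.6, -0.1, -0.6]
opening: 0.0
grip_force: 0.0
```

Request:
play_rows:
  jaw: [1,1,1,1,1]
  linear:
    - [0,0.7,0]
    - [0,0.7,0]
    - [0,0.6,0]
    - [0,0,0]
    - [0,0,0]
  roll: [0,0,0,0,0]

```text
t: 29.42
ee_pos: [0.5512, 0.0044, 0.1011]
eef_rot: [-180.0, -0.0, 97.2]
force: [-0.8, -0.2, 1.2]
opening: 0.0006
grip_force: 0.8
```

Request:
play_rows:
  jaw: [1,1,1,1,1]
  linear:
    - [0,0.5,0]
    - [0,0.5,0]
    - [0,0.5,0]
    - [0,0,0]
    - [0,0,0]
  roll: [0,0,0,0,0]

```text
t: 30.05
ee_pos: [0.5517, 0.0045, 0.1012]
eef_rot: [-179.8, -0.0, 97.2]
force: [-5.6, -0.9, 6.1]
opening: -0.0002
grip_force: 3.5
```

Request:
play_rows:
  jaw: [1,1,1,1,1]
  linear:
    - [0,0.5,0]
    - [0,0.5,0]
    - [0,0.5,0]
    - [0,0,0]
    - [0,0,0]
  roll: [0,0,0,0,0]

```text
t: 30.68
ee_pos: [0.5521, 0.0045, 0.1015]
eef_rot: [-179.6, -0.0, 97.3]
force: [-11.7, -1.5, 11.0]
opening: 0.0004
grip_force: 5.9
```

It's firm against the thread. I'll retreat and do a final check.

Request:
play_rows:
  jaw: [1,1,1,1,1,1,1,1,1,1,1,1,1,1,1,1]
  linear:
    - [0,-2,0]
    - [0,-4,0]
    - [0,-6,0]
    - [0,0,-15]
    - [0,0,-30]
    - [0,0,-35]
    - [0,0,-30]
    - [-25,0,0]
    - [-35,0,0]
    - [-35,0,0]
    - [-35,0,0]
    - [-35,0,0]
    - [-35,0,0]
    - [-25,0,0]
    - [0,0,0]
    - [0,0,0]
  roll: [0,0,0,0,0,0,0,0,0,0,0,0,0,0,0,0]

```text
t: 32.67
ee_pos: [0.5707, -0.2193, 0.2112]
eef_rot: [180.0, -0.0, 97.2]
force: [0.7, 1.4, 0.5]
opening: 0.0001
grip_force: 0.0
```

Run:
```python
from m import *
o=get_obs();print(o['t'],o['ee_pos'],o['force'])
th=np.radians(7.2);ex=np.array([np.cos(th),np.sin(th)]);ey=np.array([-np.sin(th),np.cos(th)])
for n in("top","scene"):
    im,d,cm=shot(n);P=cloud(im,d,cm);c=np.array([.626,.0146])
    X=(P[...,:2]-c)@ex;Y=(P[...,:2]-c)@ey;b=(X<-.01)&(X>-.1)&(abs(Y)<.07)&(P[...,2]>.065)&(ply(im)>0)
    g=b&(P[...,2]>.108);p=b&(P[...,2]<.08)
    print(n,g.sum(),p.sum(),X[g].mean().round(4),Y[g].mean().round(4),rect(P[g][:,:2]),'plate',np.percentile(X[p],[1,99]).round(4),np.percentile(Y[p],[1,99]).round(4),np.median(P[...,2][p]))
```

```text
32.675 [ 0.57068243 -0.21928577  0.211236  ] [0.67814661 1.44140705 0.4789552 ]
top 64 573 -0.0587 0.0012 (array([568.2,   8.6]), array([10.5, 42. ]), np.float32(7.06)) plate [-0.072  -0.0187] [-0.0495  0.0523] 0.0729952164794794
scene 53 410 -0.056 0.0011 (array([569.6,   9.6]), array([ 9.8, 43.8]), np.float32(6.95)) plate [-0.0707 -0.02  ] [-0.0504  0.0549] 0.07379220684960525
```

The pose is unchanged and square: the grip yaw is 7.0 against the thread's 7.2, and the plate is flat at face height. I'm handing in.

```bash
python3 -c "
from plant import sign_off;print(sign_off())"
```

```text
the job is handed in; nothing more can be done
None
```

The job is handed in at about 33 s: comb_14 lies flat in the white tray, and comb_20 lies flat on the mould, meshed square and pushed firmly home in the middle of the thread; camera checks agree to 1–2 mm.

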